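Roll down the trunking covers

TASK

Take the yellow hand roller out of its blue stand and roll it firmly along the sloping face of the trunking, so that all six white clip-in cover pieces go down flush. Then stand the roller back upright in its stand and let go. Press the covers with the roller only, keep the robot off the trunking and its overhead conduit, and leave the other things on the bench alone.

Things in the scene. Friction and masses are not known exactly. Their poses are not given: they have to be found in the camera images.
- trunking: Grey cable trunking 290 mm long on a plywood board 150 x 370 x 18 mm, fixed. Origin: centre of the board's underside; y along the trunking, z up. Its cover face, 56 mm wide, slopes 30 degrees, looking up and towards the robot: outward normal (-0.5, 0, 0.866), up-slope (0.866, 0, 0.5) in these axes. A gripper pointing straight down over it strikes the conduit; one square to the face clears it.
- face_centre (a point): Centre of the sloping face, level with seated covers: (0, 0, 0.065) in trunking, same axes. Along y from here: covers from -120 to 120 mm, then at each end a blue fixed end block, 121 to 145 mm. The end blocks and the 6 mm grey lips on both long edges lie flush with seated covers.
- conduit_mid (a point): Middle of the axis of the white overhead conduit, 18 mm thick, 370 mm long along y, at (0.008, 0, 0.255) in trunking, carried by 56 x 18 x 26 mm brackets on two 16 mm steel posts at x = 0.040, y = -0.168 and 0.168.
- cover1 (a joint): White cover piece 1 of 6, 42 x 40 mm, centred at trunking y = -100 mm. Value: how far it is pressed in, square to the face; 0 = standing 4 mm proud, 0.004 m = fully down, flush with lips and end blocks. It moves under about 7 N and stays where it is left; starts between 0 and 0.001.
- cover2 (a joint): White cover piece 2 of 6, 42 x 40 mm, centred at trunking y = -60 mm. Value: how far it is pressed in, square to the face; 0 = standing 4 mm proud, 0.004 m = fully down, flush with lips and end blocks. It moves under about 7 N and stays where it is left; starts between 0 and 0.001.
- cover3 (a joint): White cover piece 3 of 6, 42 x 40 mm, centred at trunking y = -20 mm. Value: how far it is pressed in, square to the face; 0 = standing 4 mm proud, 0.004 m = fully down, flush with lips and end blocks. It moves under about 7 N and stays where it is left; starts between 0 and 0.001.
- cover4 (a joint): White cover piece 4 of 6, 42 x 40 mm, centred at trunking y = +20 mm. Value: how far it is pressed in, square to the face; 0 = standing 4 mm proud, 0.004 m = fully down, flush with lips and end blocks. It moves under about 7 N and stays where it is left; starts between 0 and 0.001.
- cover5 (a joint): White cover piece 5 of 6, 42 x 40 mm, centred at trunking y = +60 mm. Value: how far it is pressed in, square to the face; 0 = standing 4 mm proud, 0.004 m = fully down, flush with lips and end blocks. It moves under about 7 N and stays where it is left; starts between 0 and 0.001.
- cover6 (a joint): White cover piece 6 of 6, 42 x 40 mm, centred at trunking y = +100 mm. Value: how far it is pressed in, square to the face; 0 = standing 4 mm proud, 0.004 m = fully down, flush with lips and end blocks. It moves under about 7 N and stays where it is left; starts between 0 and 0.001.
- roller: Hand roller, about 280 g. Origin: centre of the underside of its aluminium shoulder plate (70 along x, 60 along y, 8 mm thick); z up the handle. Yellow handle 38 along x, 26 along y, from z = 8 to 75 mm; best gripped across the 26 mm (fingers closing along y), straight down the handle. At the start it hangs upright in the stand, plate on the rim, axes along the stand's.
- wheel (a joint): The roller's rubber wheel, radius 18 mm, 30 mm wide, axle along the roller's x at z = -28 mm (lowest point z = -46 mm) in a fork 40 mm wide, so it rolls along the roller's y. Value: its turn, rad, 0 at the start, free either way (18 mm of rolling per rad).
- stand: Blue open-topped stand, fixed, left or right of the trunking. Origin: centre of its underside; z up. Rim 70 x 66 mm outside at z = 65 mm; pocket 50 along x, 46 along y, 51 mm deep. Seated, the roller's origin is at (0, 0, 0.065), axes along the stand's or half a turn from it, with 5 mm of play each way.
- junction_box: Loose grey junction box 85 x 85 x 48 mm with black glands; it changes places with the stand between starts. Leave it alone. Origin: centre of its underside.
- pliers: Loose pliers with one red and one yellow handle, about 150 mm long and 16 mm high, lying on the bench. Leave it alone. Origin: centre of its underside.
- screwdriver: Loose orange-handled screwdriver lying on the bench. Leave it alone. Origin: centre of its underside.
- tape_measure: Loose yellow tape measure 62 x 36 x 56 mm, towards the back on the left. Leave it alone. Origin: centre of its underside.
- battery: Loose black tool battery 115 x 75 x 61 mm, towards the back on the right. Leave it alone. Origin: centre of its underside.
Not all that is in view belongs to the job. What is shaped like the roller but purple is not meant. What is shaped like the stand but red is not meant.

How it is judged:
By the outcome, as a careful person would: the job done as asked, in the order asked, and still so for the second after the job is handed in, with the robot touching nothing.
It also fails if it takes over 61 s, if anything falls off the work surface, if the arm or the gripper's body presses on something with over 40 N, if the wrist force passes 120 N, or if a joint passes its speed limit or range.

ROBOT

A 6-joint arm with a two-finger parallel gripper is mounted at the origin on the work surface. World frame = base frame: x ahead of the robot, y to its left, z up, the work surface at z = 0. Lengths are in m, angles in rad, forces in N, time in s.
With the tool pointing down it reaches from about 0.425 to 0.95 m from the base axis. Payload 3.5 kg.
Tool frame: the origin (TCP) lies between the finger pads; the fingertips stand 14 mm ahead of it and the grasp point (between the pads) lies 5 mm behind it; z points along the fingers, y is the direction in which the jaws open and shut (so a half turn about z gives the same grasp; the last joint's range is limited). The gripper opens to 85 mm and grips with 20 to 120 N. Pads are 22 mm wide; open, the fingers measure 114 mm over their backs; the gripper's body (76 mm by 85 mm) begins 54 mm behind the grasp point. The pads swing forward as they close: fully open they stand 13 mm farther back than shut.
Start: joints at [-1.451, 0.286, 1.577, -0, 1.279, -0.15], TCP at [0.18, -0.651, 0.245] pointing down, gripper open.
Joint ranges: [-2.77, 2.77], [-0.9, 2.22], [0.21, 2.48], [-1.53, 4.67], [0.24, 2.81], [-2.84, 2.84]. Speed limits (rad/s): [2.79, 2.79, 3.14, 3.14, 3.14, 3.14].

INTERFACE

Orientations are given as a unit quaternion [x, y, z, w].
In Python, from plant import ctrl gives the robot as it stands. The module is installed in compiled form; this text tells all that it offers.
- The arm moves only by the tool servo_tool, never from a script. Its argument "increments" is text: rows parted by semicolons, each of 7 numbers parted by spaces: the turn, a rotation vector about the tool's x, y, z in rad, then the shift along the tool's x, y, z in cm, then the finger opening in cm, from 0 to 8.54. In form: ax ay az dx dy dz claw; .... A call has 1 to 10 rows; each row is the pose to reach, as a shift and turn from the pose commanded when the call began, along the tool's axes at that moment; what a row does not reach only later rows make up. A row lasts 1/12 s, in which the tool goes at most 41.7 mm and 7.16 degrees, less where a joint would pass 70% of its speed; a pose out of reach is approached as far as the arm can. A call with a gripper value outside its range is refused whole. The fingers move at their own pace and stop on an object; "grip_force" is the grip in N (left out, the last holds). Time passes only in rows, so rows that repeat a pose let the fingers close. It gives the time, the measured TCP pose, the force and the opening at its end, in the units of the state.
- ctrl.get_state(): the state, without advancing time (a new reading comes with each control period).
- ctrl.read_camera(name): name is "scene" or "top" or "wrist"; returns (picture, depth): 420x560x3 uint8, red, green, blue; 420x560 float32, m along the optical axis (not along the pixel's ray), 0 where there is no reading.
- ctrl.camera_info(name): a dict with "camera_matrix" (3x3 intrinsics, pixels), "world_to_cam" (4x4, takes a point from world to camera coordinates). Camera axes: x right, y down, z forward; pixel columns grow to the right and rows downward; lengths in m; the calibration is good to about 2 mm. A picture is of the moment at which its call begins: read the wrist's pose just before it. camera_info takes no time and is no camera call; for the wrist camera it gives the pose at the moment of the call.
- ctrl.sign_off(): hands the job in, once; it reports no verdict.
The state is a dict: "time": time; "qpos": joint angles; "dq": joint speeds; "joint_efforts": joint torques, N m; "eef_pos": TCP position; "tcp_rot": TCP orientation; "contact_force": force on the tool from outside, world axes, zero at the start; "wrist_torque": the same for the moment, N m; "opening": opening from 0.0 (shut) to 1.0 (fully open).
Only numpy, scipy, OpenCV 4.12 (cv2) and the standard library are available. Lean on these libraries where they do the work, as an engineer would, in place of code of your own. Each camera call takes 0.05 s, during which the arm holds its last target.

## Working session

There is one attempt and no reset: what is moved stays moved. The work goes in short steps, Python scripts to look and compute and a tool call to move; the robot and the scene stay as the last step left them, time stands still between calls to the robot, and variables do not carry over. Pictures are saved under pics/ and viewed, and the job is handed in when it is done.

Besides the shell and the picture viewer there is one more tool, called after "Request:" as name(argument=value, ...) on one line, values as JSON. servo_tool: Moves the arm, as the interface text tells. Its arguments: {"type":"object","properties":{"increments":{"type":"string"},"grip_force":{"type":"number"}},"required":["increments"]}

```bash
mkdir -p pics; python3 - <<'E'
from plant import ctrl
import cv2,numpy as np
print(ctrl.get_state())
for n in ["scene","top","wrist"]:
    p,d=ctrl.read_camera(n); i=ctrl.camera_info(n)
    np.savez(f"{n}0.npz",p=p,d=d,K=i["camera_matrix"],T=i["world_to_cam"])
    cv2.imwrite(f"pics/{n}0.png",p[:,:,::-1]); print(n,np.round(i["camera_matrix"],1).tolist(),np.round(i["world_to_cam"],3).tolist())
E
```

```text
{'time': 0.0, 'qpos': array([-1.45099691e+00,  2.87199800e-01,  1.57822102e+00, -2.27213127e-05,
        1.27860008e+00, -1.49988366e-01]), 'dq': array([-0.00042427,  0.00169497, -0.00076434,  0.00021707, -0.00024132,
       -0.0006087 ]), 'joint_efforts': array([ 5.65920345e-04, -4.05975437e+01, -2.92628521e+01, -6.04482830e-05,
        5.82964291e-03,  9.00569347e-06]), 'eef_pos': array([ 0.17985899, -0.64992892,  0.24390055]), 'tcp_rot': array([ 9.90914435e-01,  1.34488322e-01,  7.45194494e-06, -1.21414809e-03]), 'contact_force': array([-0.99209182, -0.9783789 , -0.27863292]), 'wrist_torque': array([-0.04223584, -0.04457015,  0.00704921]), 'opening': 1.0034068198047046}
scene [[390.9, 0.0, 279.4], [0.0, 390.9, 204.7], [0.0, 0.0, 1.0]] [[0.53, 0.848, 0.009, -0.349], [0.573, -0.35, -0.741, -0.181], [-0.625, 0.398, -0.671, 1.496], [0.0, 0.0, 0.0, 1.0]]
top [[409.2, 0.0, 278.7], [0.0, 409.2, 215.2], [0.0, 0.0, 1.0]] [[-0.074, -0.997, 0.005, 0.067], [-0.977, 0.071, -0.202, 0.56], [0.201, -0.019, -0.979, 1.288], [0.0, 0.0, 0.0, 1.0]]
wrist [[329.9, 0.0, 280.1], [0.0, 329.9, 208.6], [0.0, 0.0, 1.0]] [[0.267, -0.964, -0.002, -0.674], [-0.924, -0.256, 0.284, -0.036], [-0.274, -0.074, -0.959, 0.381], [0.0, 0.0, 0.0, 1.0]]
```

View pics/scene0.png

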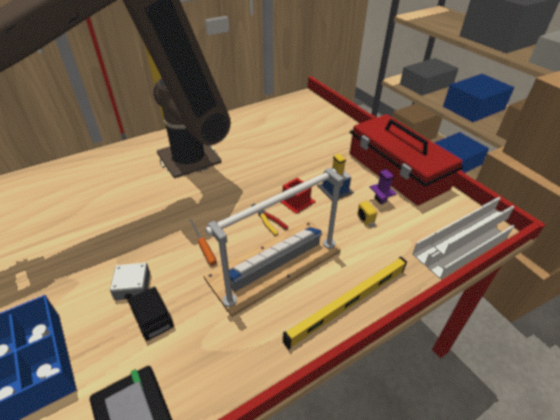

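View pics/top0.png

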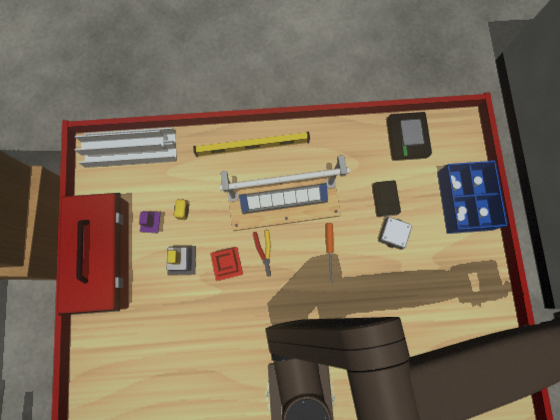

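View pics/wrist0.png

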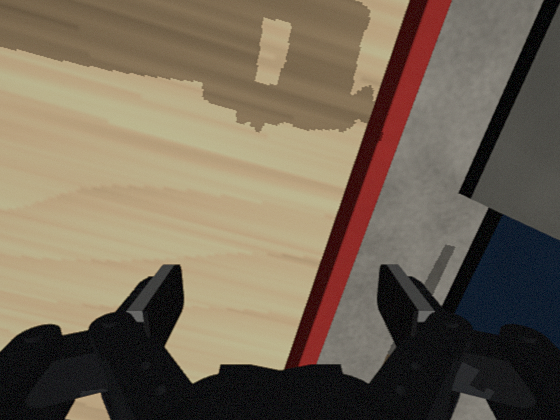

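The scene view shows the roller in its blue stand at about (338,175), next to the toolbox. In the top view they sit at (178,258), with the red decoy stand at (226,263), the trunking at (284,200) and the conduit above it. Next I'll measure their positions.

```bash
cat > h.py <<'E'
import numpy as np,cv2
def load(n):
    z=np.load(n+".npz"); return z['p'],z['d'],z['K'],z['T']
def cloud(d,K,T):
    v,u=np.mgrid[0:d.shape[0],0:d.shape[1]]
    c=np.stack([(u-K[0,2])/K[0,0]*d,(v-K[1,2])/K[1,1]*d,d],-1)
    return (c-T[:3,3])@T[:3,:3]
def ray(u,v,z,K,T):
    r=np.array([(u-K[0,2])/K[0,0],(v-K[1,2])/K[1,1],1])@T[:3,:3]; o=-T[:3,:3].T@T[:3,3]
    return o+r*(z-o[2])/r[2]
def hsv(p): return cv2.cvtColor(p,cv2.COLOR_RGB2HSV)
def comps(m,mn=15):
    n,l,s,c=cv2.connectedComponentsWithStats(m.astype(np.uint8)*255)
    return [(l==i,s[i],c[i]) for i in range(1,n) if s[i][4]>=mn]
E
python3 - <<'E'
from h import *
for n in ["top0","scene0"]:
    p,d,K,T=load(n); P=cloud(d,K,T); H=hsv(p)
    print(n,"bench z",np.median(P[300:330,150:200,2]) if n=="top0" else "")
    masks={"blue":(H[...,0]>100)&(H[...,0]<125)&(H[...,1]>110)&(H[...,2]>40),
     "yellow":(H[...,0]>20)&(H[...,0]<32)&(H[...,1]>170)&(H[...,2]>100),
     "white":(H[...,1]<60)&(H[...,2]>150)}
    for k,m in masks.items():
        m=m&(P[...,2]>-.02)&(P[...,0]>.2)&(P[...,0]<1)&(abs(P[...,1])<.6)&(d>0)
        for c,s,ce in comps(m,12):
            q=P[c]; print(k,s.tolist(),np.round(np.median(q,0),3),"rng",np.round(np.percentile(q,[2,98],axis=0),3).tolist())
p,_,_,_=load("top0"); cv2.imwrite("pics/top0z.png",cv2.resize(p[140:290,130:400,::-1],None,fx=2.9,fy=2.9,interpolation=cv2.INTER_CUBIC))
E
```

```text
top0 bench z 0.0007363648853952239
blue [448, 163, 29, 69, 371] [ 0.577 -0.58   0.072] rng [[0.469, -0.599, 0.001], [0.687, -0.539, 0.095]]
yellow [282, 134, 17, 7, 30] [ 0.84  -0.031  0.046] rng [[0.829, -0.06, 0.041], [0.846, -0.006, 0.052]]
yellow [243, 138, 29, 7, 66] [0.834 0.072 0.046] rng [[0.823, 0.033, 0.042], [0.84, 0.125, 0.05]]
yellow [234, 141, 8, 4, 15] [0.83  0.146 0.047] rng [[0.824, 0.135, 0.04], [0.834, 0.158, 0.053]]
yellow [222, 143, 11, 4, 23] [0.827 0.183 0.046] rng [[0.822, 0.167, 0.04], [0.833, 0.199, 0.05]]
yellow [267, 234, 3, 24, 37] [0.473 0.066 0.017] rng [[0.436, 0.063, 0.011], [0.508, 0.071, 0.021]]
white [103, 127, 69, 8, 142] [0.898 0.489 0.052] rng [[0.866, 0.383, -0.002], [0.926, 0.592, 0.104]]
white [98, 134, 78, 15, 510] [0.855 0.482 0.054] rng [[0.821, 0.374, 0.002], [0.893, 0.595, 0.103]]
white [105, 149, 72, 12, 428] [0.824 0.48  0.005] rng [[0.796, 0.372, -0.001], [0.838, 0.594, 0.054]]
white [339, 155, 11, 19, 100] [ 0.655 -0.163  0.268] rng [[0.631, -0.233, -0.002], [0.742, -0.154, 0.273]]
white [229, 169, 111, 20, 640] [0.627 0.009 0.263] r
[... 2609 characters left out ...]
5, 7, 16] [0.64  0.166 0.026] rng [[0.633, 0.162, 0.022], [0.652, 0.176, 0.029]]
white [110, 263, 37, 27, 769] [ 0.484 -0.357  0.048] rng [[0.437, -0.4, 0.044], [0.526, -0.313, 0.051]]
white [431, 265, 12, 13, 98] [0.878 0.382 0.005] rng [[0.864, 0.37, 0.001], [0.898, 0.402, 0.019]]
white [223, 295, 5, 10, 27] [ 0.667 -0.169  0.025] rng [[0.654, -0.175, 0.022], [0.681, -0.163, 0.028]]
white [233, 294, 4, 8, 20] [ 0.675 -0.145  0.025] rng [[0.663, -0.149, 0.022], [0.683, -0.142, 0.028]]
white [30, 324, 16, 19, 172] [ 0.527 -0.582  0.037] rng [[0.507, -0.599, 0.034], [0.579, -0.566, 0.079]]
white [37, 364, 22, 14, 204] [ 0.635 -0.579  0.037] rng [[0.616, -0.596, 0.009], [0.687, -0.553, 0.091]]
```

View pics/top0z.png

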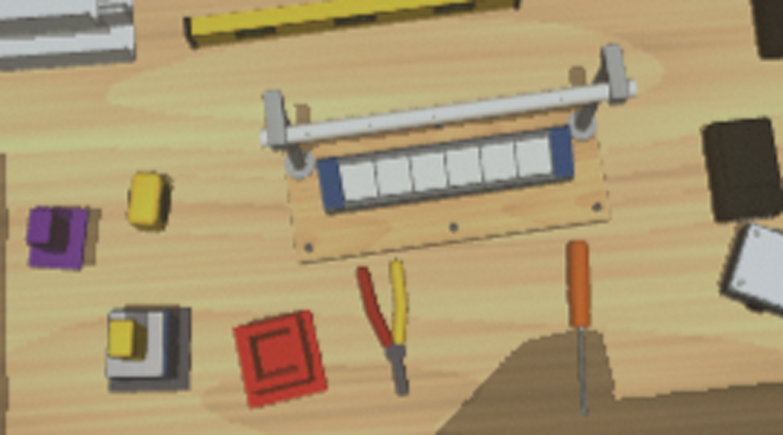

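```bash
python3 - <<'E'
from h import *
def rect(q):
    r=cv2.minAreaRect((q[:,:2]*1000).astype(np.float32)); return np.round(r[0],1),np.round(r[1],1),round(r[2],1)
for n in ["top0","scene0"]:
    p,d,K,T=load(n); P=cloud(d,K,T)
    X,Y,Z=P[...,0],P[...,1],P[...,2]
    m=(X>.57)&(X<.69)&(abs(Y)<.16)&(Z>.045)&(Z<.09)&(d>0)
    q=P[m]
    c=q.mean(0); 
    for _ in range(3):
        u,s,v=np.linalg.svd(q-q.mean(0),full_matrices=False); r=(q-q.mean(0))@v[2]; q=q[abs(r)<.006]
    nn=v[2]*np.sign(v[2][2]); print(n,len(q),"c",np.round(q.mean(0),4),"n",np.round(nn,3),"dir",np.round(v[0],4),rect(q))
    a=v[0]*np.sign(v[0][1]); t=(q-q.mean(0))@a; print("along",np.percentile(t,[0.5,99.5]))
    # conduit
    m=(Z>.245)&(Z<.30)&(abs(Y)<.14)&(X>.5)&(X<.75)&(d>0); q=P[m]
    k=np.polyfit(q[:,1],q[:,0],1); print("conduit x=",k,"z",np.percentile(q[:,2],[50,95]))
    # board
    m=(Z>.012)&(Z<.024)&(abs(Y)<.25)&(X>.5)&(X<.75)&(d>0)&~((X<.56)&(Y>.05)&(Y<.1)&(Z<.01))
    mm=max(comps(m,50),key=lambda c:c[1][4]); print("board",rect(P[mm[0]]))
    # plate & handle
    m=(X>.37)&(X<.53)&(Y>.29)&(Y<.43)&(d>0)
    a=m&(Z>.064)&(Z<.082); print("plate",a.sum(),rect(P[a]),np.median(Z[a]))
    a=m&(Z>.132)&(Z<.15); print("handtop",a.sum(),rect(P[a]),np.median(Z[a]),P[a].mean(0))
    a=m&(Z>.082)&(Z<.132); print("handside",a.sum(),rect(P[a]))
E
```

```text
top0 1368 c [0.6183 0.005  0.0675] n [-0.496 -0.037  0.868] dir [-0.0686  0.9976  0.0036] (array([620.7,  -6.4]), array([ 63.9, 314.1]), 6.6)
along [-0.14342031  0.14425804]
conduit x= [-0.06796171  0.62537576] z [0.26302706 0.2671135 ]
board (array([614.7,   5.2]), array([144.3, 370.5]), 4.0)
plate 279 (array([444.1, 359.6]), array([66.2, 68.1]), 86.5) 0.07317005390167938
handtop 109 (array([444.9, 359.6]), array([25.7, 37. ]), 86.6) 0.14033381863978595 [0.44389773 0.35970579 0.14012114]
handside 62 (array([437.6, 351.2]), array([18. , 41.6]), 54.8)
scene0 750 c [ 0.6303 -0.0037  0.0689] n [-0.196 -0.017  0.98 ] dir [ 0.078  -0.9969 -0.0019] (array([629. ,  -4.5]), array([ 63.2, 316.9]), 6.7)
along [-0.15495461  0.15398192]
conduit x= [-0.06799083  0.63267188] z [0.26229649 0.26584009]
board (array([619.8,   6.6]), array([152.3, 372.8]), 3.8)
plate 62 (array([450.1, 373.2]), array([31.9, 69. ]), 88.7) 0.07350642013121363
handtop 80 (array([447. , 359.2]), array([27.4, 39.3]), 85.2) 0.1399141177440046 [0.44891037 0.35770097 0.13916659]
handside 137 (array([446.2, 359.4]), array([26.1, 41.4]), 87.3)
```

```bash
cat > g.py <<'E'
import numpy as np
from scipy.spatial.transform import Rotation as R
def down(phi): # tool x at yaw phi, z down
    x=np.array([np.cos(phi),np.sin(phi),0]);z=np.array([0,0,-1.]);return R.from_matrix(np.stack([x,np.cross(z,x),z],1))
def inc(p0,r0,p1,r1):
    rv=(r0.inv()*r1).as_rotvec(); d=r0.inv().apply(np.array(p1)-p0)*100
    return np.round(rv,4),np.round(d,2)
def cur():
    from plant import ctrl
    s=ctrl.get_state(); return s,s['eef_pos'],R.from_quat(s['tcp_rot'])
E
python3 - <<'E'
from g import *
s,p,r=cur()
W=[((.45,-.42,.32),1.1),((.5,0,.33),1.9),((.4445,.3597,.28),3.08)]
for q,f in W:
    print(*inc(p,r,q,down(f))); p=np.array(q); r=down(f)
E
```

```text
[-0.0016 -0.001  -0.8302] [ 32.17 -14.99  -7.54]
[ 0.   0.  -0.8] [ 39.7 -14.6  -1. ]
[ 0.    0.   -1.18] [35.83  6.38  5.  ]
```

Request:
servo_tool(increments="0 0 -0.83 32.2 -15 -7.5 8.5;0 0 -0.83 32.2 -15 -7.5 8.5;0 0 -0.83 32.2 -15 -7.5 8.5;0 0 -0.83 32.2 -15 -7.5 8.5;0 0 -0.83 32.2 -15 -7.5 8.5;0 0 -0.83 32.2 -15 -7.5 8.5;0 0 -0.83 32.2 -15 -7.5 8.5;0 0 -0.83 32.2 -15 -7.5 8.5;0 0 -0.83 32.2 -15 -7.5 8.5;0 0 -0.83 32.2 -15 -7.5 8.5")

```text
time: 0.98
eef_pos: [0.4543, -0.4166, 0.3221]
tcp_rot: [0.851, 0.525, 0.001, 0.001]
contact_force: [0.6, -0.4, 0.5]
opening: 0.995
```

Request:
servo_tool(increments="0 0 -0.8 39.7 -14.6 -1 8.5;0 0 -0.8 39.7 -14.6 -1 8.5;0 0 -0.8 39.7 -14.6 -1 8.5;0 0 -0.8 39.7 -14.6 -1 8.5;0 0 -0.8 39.7 -14.6 -1 8.5;0 0 -0.8 39.7 -14.6 -1 8.5;0 0 -0.8 39.7 -14.6 -1 8.5;0 0 -0.8 39.7 -14.6 -1 8.5;0 0 -0.8 39.7 -14.6 -1 8.5;0 0 -0.8 39.7 -14.6 -1 8.5")

```text
time: 1.82
eef_pos: [0.4991, -0.0051, 0.3299]
tcp_rot: [0.582, 0.813, -0.0, 0.0]
contact_force: [1.1, 0.4, 0.2]
opening: 0.995
```

```bash
python3 - <<'E'
from g import *
s,p,r=cur(); print(s['time'],p,s['qpos'])
print(*inc(p,r,(.4445,.3597,.28),down(3.08)))
E
```

```text
1.8167 [ 0.49910706 -0.00508413  0.32991401] [-2.13598597e-01 -1.65411087e-01  1.89708456e+00 -2.96335860e-04
  1.41001228e+00 -5.41760464e-01]
[-3.000e-04  0.000e+00 -1.181e+00] [36.29  6.59  4.98]
```

Request:
servo_tool(increments="0 0 -1.18 36.3 6.6 5 8.5;0 0 -1.18 36.3 6.6 5 8.5;0 0 -1.18 36.3 6.6 5 8.5;0 0 -1.18 36.3 6.6 5 8.5;0 0 -1.18 36.3 6.6 5 8.5;0 0 -1.18 36.3 6.6 5 8.5;0 0 -1.18 36.3 6.6 5 8.5;0 0 -1.18 36.3 6.6 5 8.5;0 0 -1.18 36.3 6.6 5 8.5;0 0 -1.18 36.3 6.6 5 8.5")

```text
time: 2.65
eef_pos: [0.4425, 0.3628, 0.2779]
tcp_rot: [0.026, 1.0, 0.0, -0.002]
contact_force: [-1.1, -1.0, -0.2]
opening: 0.992
```

```bash
python3 - <<'E'
from g import *
from h import *
from plant import ctrl
s,p,r=cur(); print(s['time'],p,r.as_matrix()[:,0],s['qpos'])
i=ctrl.camera_info("wrist"); P,d=ctrl.read_camera("wrist")
np.savez("wrist1.npz",p=P,d=d,K=i["camera_matrix"],T=i["world_to_cam"])
cv2.imwrite("pics/wrist1.png",P[:,:,::-1])
C=cloud(d,i["camera_matrix"],i["world_to_cam"]); X,Y,Z=C[...,0],C[...,1],C[...,2]
m=(X>.37)&(X<.53)&(Y>.29)&(Y<.43)&(d>0)
for n,a,b in [("plate",.068,.078),("handtop",.134,.146)]:
    a=m&(Z>a)&(Z<b)
    for c,st,ce in comps(a,100):
        q=C[c]; print(n,len(q),cv2.minAreaRect((q[:,:2]*1000).astype(np.float32)),np.median(q[:,2]))
E
```

```text
2.65 [0.44249357 0.36281938 0.27791796] [-0.9986843   0.05115877  0.00352846] [ 0.50853503  0.03759153  1.79810722  0.00245733  1.30857149 -1.01171901]
plate 2347 ((445.541748046875, 361.0601501464844), (60.18239212036133, 70.17375946044922), 86.6006851196289) 0.07407599440298061
handtop 1350 ((445.5070495605469, 360.9322509765625), (26.196636199951172, 38.29254913330078), 86.3797607421875) 0.1408419694684433
```

View pics/wrist1.png

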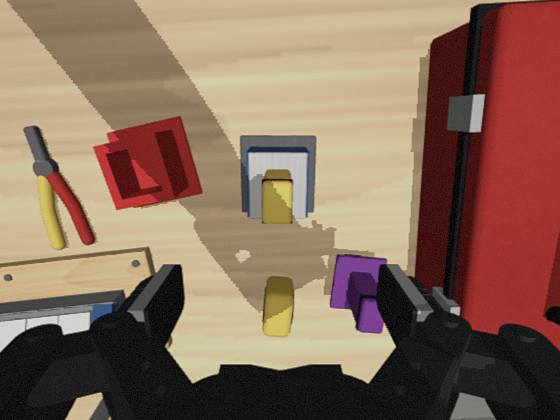

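```bash
python3 - <<'E'
from g import *
s,p,r=cur(); print(*inc(p,r,(.4455,.361,.17),down(np.pi-.061)))
print(*inc(p,r,(.4455,.361,.098),down(np.pi-.061)))
E
```

```text
[-0.0014 -0.0025  0.0087] [-0.24  0.07 10.84]
[-0.0014 -0.0025  0.0087] [-0.26  0.08 18.04]
```

Request:
servo_tool(increments="0 0 0.01 -0.25 0.1 4 8.5;0 0 0.01 -0.25 0.1 7 8.5;0 0 0.01 -0.25 0.1 9 8.5;0 0 0.01 -0.25 0.1 10 8.5;0 0 0.01 -0.25 0.1 10 8.5;0 0 0.01 -0.25 0.1 10 8.5")

```text
time: 3.2
eef_pos: [0.4479, 0.3586, 0.1806]
tcp_rot: [0.037, 0.999, -0.0, 0.0]
contact_force: [-0.2, 0.2, 0.5]
opening: 0.995
```

```bash
python3 - <<'E'
from g import *
s,p,r=cur(); print(s['time'],p,r.as_matrix()[:,0],r.as_matrix()[:,2]);print(*inc(p,r,(.4455,.361,.098),down(np.pi-.061)))
E
```

```text
3.2 [0.44789406 0.35861427 0.180588  ] [-9.97314669e-01  7.32353336e-02 -1.91781911e-04] [ 1.87321628e-04 -6.77719261e-05 -9.99999980e-01]
[-0.0001  0.0002 -0.0123] [0.26 0.22 8.26]
```

Request:
servo_tool(increments="0 0 -0.012 0.26 0.22 3 8.5;0 0 -0.012 0.26 0.22 5.5 8.5;0 0 -0.012 0.26 0.22 7.3 8.5;0 0 -0.012 0.26 0.22 8.3 8.5;0 0 -0.012 0.26 0.22 8.3 8.5;0 0 -0.012 0.26 0.22 8.3 8.5")

```text
time: 3.7
eef_pos: [0.446, 0.3619, 0.0987]
tcp_rot: [0.03, 1.0, 0.001, 0.001]
contact_force: [0.2, -0.1, 1.1]
opening: 0.996
```

Request:
servo_tool(increments="0 0 0 0 0 0 2;0 0 0 0 0 0 2;0 0 0 0 0 0 2;0 0 0 0 0 0 2;0 0 0 0 0 0 2;0 0 0 0 0 0 2;0 0 0 0 0 0 2;0 0 0 0 0 0 2", grip_force=90)

```text
time: 4.37
eef_pos: [0.4454, 0.3618, 0.0981]
tcp_rot: [0.03, 1.0, 0.0, 0.001]
contact_force: [-0.6, -0.6, 4.9]
opening: 0.289
```

Request:
servo_tool(increments="0 0 0 0 0 -2 2;0 0 0 0 0 -5 2;0 0 0 0 0 -9 2;0 0 0 0 0 -13 2;0 0 0 0 0 -16 2;0 0 0 0 0 -17 2;0 0 0 0 0 -17 2")

```text
time: 4.95
eef_pos: [0.4458, 0.3622, 0.2696]
tcp_rot: [0.03, 1.0, 0.001, 0.002]
contact_force: [-0.8, 0.8, -3.4]
opening: 0.291
```

```bash
cat >> g.py <<'E'
O=np.array([.619,.005,0]); YAW=.0685
def face(y,h,up=0,L=.079,O=O,YAW=YAW):
    """TCP pose with wheel bottom h above flush face at trunking y"""
    A=R.from_euler('z',YAW).as_matrix()
    n=A@[-.5,0,.866025]; u=A@[.866025,0,.5]; yy=A[:,1]
    p=O+A@[0,y,.065]+n*(h+L)+u*up
    return p,R.from_matrix(np.stack([-u,yy,-n],1))
E
python3 - <<'E'
from g import *
s,p,r=cur(); print(s['time'],p,s['contact_force'])
q,rr=face(.133,.09); print(q); print(*inc(p,r,q,rr))
q,rr=face(.133,.15); print(q); print(*inc(p,r,q,rr))
E
```

```text
4.95 [0.4457994  0.362179   0.26964352] [-0.82595576  0.76967438 -3.37005529]
[0.52559479 0.13190436 0.21135822]
[-0.0309 -0.5184 -0.1259] [ -9.31 -22.53   5.8 ]
[0.49566515 0.12985097 0.26331973]
[-0.0309 -0.5184 -0.1259] [ -6.36 -22.9    0.59]
```

Request:
servo_tool(increments="-0.03 -0.518 -0.126 -6.4 -22.9 0.6 2;-0.03 -0.518 -0.126 -6.4 -22.9 0.6 2;-0.03 -0.518 -0.126 -6.4 -22.9 0.6 2;-0.03 -0.518 -0.126 -6.4 -22.9 0.6 2;-0.03 -0.518 -0.126 -6.4 -22.9 0.6 2;-0.03 -0.518 -0.126 -6.4 -22.9 0.6 2;-0.03 -0.518 -0.126 -6.4 -22.9 0.6 2;-0.03 -0.518 -0.126 -6.4 -22.9 0.6 2;-0.03 -0.518 -0.126 -6.4 -22.9 0.6 2")

```text
time: 5.7
eef_pos: [0.4936, 0.129, 0.2576]
tcp_rot: [-0.033, 0.967, 0.007, 0.253]
contact_force: [0.4, 0.5, -3.4]
opening: 0.295
```

```bash
cat > look.py <<'E'
import sys
from g import *
from h import *
from plant import ctrl
def shot(cam,name):
    i=ctrl.camera_info(cam); P,d=ctrl.read_camera(cam)
    np.savez(name+".npz",p=P,d=d,K=i["camera_matrix"],T=i["world_to_cam"]); cv2.imwrite(f"pics/{name}.png",P[:,:,::-1])
    return P,d,i["camera_matrix"],i["world_to_cam"]
E
python3 - <<'E'
from look import *
s,p,r=cur(); print(s['time'],p,s['qpos'],s['contact_force'],r.as_matrix()[:,2])
q,rr=face(.133,.15); print(*inc(p,r,q,rr))
shot("wrist","wrist2")
E
```

```text
5.7 [0.49362326 0.12900948 0.25755332] [ 0.05473907 -0.35707774  2.23495088  0.00565912  0.75164256 -1.58735516] [ 0.35315849  0.54767792 -3.38165898] [ 0.48904682  0.03066678 -0.87171828]
[-0.0029 -0.0115  0.0004] [-0.47  0.07 -0.4 ]
```

View pics/wrist2.png

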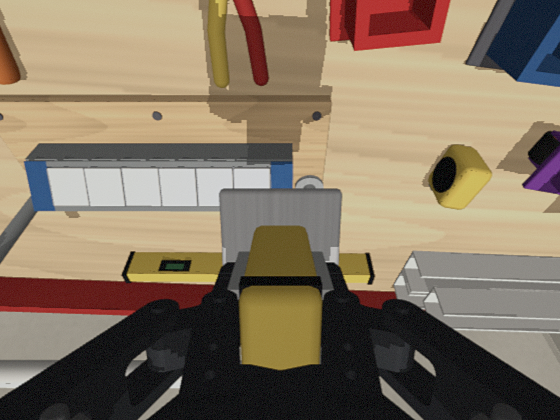

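The wrist view shows the whole face, with the covers across (50–270, 160–210) and blue end blocks at (38,187) and (282,178). The roller is held straight. I'll refine the trunking pose from this view.

```bash
python3 - <<'E'
from look import *
p,d,K,T=load("wrist2"); P=cloud(d,K,T); H=hsv(p)
v,u=np.mgrid[0:420,0:560]
reg=(v>140)&(v<215)&(u<300)&(d>0)
wh=reg&(H[...,1]<60)&(H[...,2]>150); bl=reg&(H[...,0]>100)&(H[...,0]<125)&(H[...,1]>110)&(H[...,2]>40)
A=R.from_euler('z',YAW).as_matrix(); n=A@[-.5,0,.866025]; up=A@[.866025,0,.5]; yy=A[:,1]
F=O+[0,0,.065]
for nm,m in [("white",wh),("blue",bl)]:
    for c,s,ce in comps(m,60):
        q=P[c]-F; print(nm,len(q),s.tolist(),"y",np.round(np.percentile(q@yy,[1,50,99])*1e3,1),"up",np.round(np.percentile(q@up,[1,50,99])*1e3,1),"n",np.round(np.percentile(q@n,[5,50,95])*1e3,1))
m=wh|bl; q=P[m]; q=q[abs((q-F)@n)<.012]
uu,ss,vv=np.linalg.svd(q-q.mean(0),full_matrices=False); print("n fit",vv[2],"expected",n,"dir",vv[0],yy)
E
```

```text
white 7228 [47, 168, 223, 39, 7228] y [-116.7  -13.3  116.9] up [-19.   -1.3  22. ] n [2.4 3.7 5.1]
white 68 [152, 211, 68, 1, 68] y [-55.1  -6.6  41.3] up [61.3 62.  62.4] n [-110.7 -109.6 -108. ]
blue 974 [25, 161, 30, 50, 974] y [-143.7 -132.6 -121.6] up [-26.    0.5  29. ] n [-1.1  0.2  1.4]
blue 535 [271, 162, 21, 26, 535] y [122.3 133.2 144.1] up [-25.2 -11.9   2.3] n [-0.8  0.3  1.5]
n fit [-0.51194939 -0.03871482  0.85814275] expected [-0.4988274  -0.03422322  0.866025  ] dir [ 0.10192012 -0.99466504  0.01592936] [-0.06844644  0.99765479  0.        ]
```

```bash
python3 - <<'E'
from g import *
s,p,r=cur(); print(s['time'],p)
q,rr=face(.133,.15,.0015);print(*inc(p,r,q,rr))
q,rr=face(.133,.03,.0015);print(*inc(p,r,q,rr))
E
```

```text
5.75 [0.49393789 0.12966661 0.25839088]
[-0.0023 -0.0101  0.0017] [-0.54  0.   -0.35]
[-0.0023 -0.0101  0.0017] [-0.67  0.03 11.65]
```

Request:
servo_tool(increments="-0.002 -0.01 0.002 -0.6 0 4 2;-0.002 -0.01 0.002 -0.6 0 7 2;-0.002 -0.01 0.002 -0.6 0 9.5 2;-0.002 -0.01 0.002 -0.6 0 11 2;-0.002 -0.01 0.002 -0.6 0 11.5 2;-0.002 -0.01 0.002 -0.6 0 11.5 2;-0.002 -0.01 0.002 -0.6 0 11.5 2")

```text
time: 6.33
eef_pos: [0.557, 0.1341, 0.1642]
tcp_rot: [-0.033, 0.965, 0.009, 0.261]
contact_force: [-1.2, -0.6, -4.3]
opening: 0.292
```

```bash
cat > fs.py <<'E'
import sys
from g import *
s,p,r=cur(); F,rr=face(0,0,0,L=0)
M=rr.as_matrix(); t=p+r.as_matrix()[:,2]*.079-F
f=s['contact_force']
print("t",round(s['time'],2),"wheel y %.1f up %.1f h %.1f mm"%(t@M[:,1]*1e3,-t@M[:,0]*1e3,-t@M[:,2]*1e3),"force up/y/n",np.round([-f@M[:,0],f@M[:,1],-f@M[:,2]],1),"tilt err",np.round((r.inv()*rr).as_rotvec(),4))
for a in sys.argv[1:]:
    y,h=map(float,a.split(',')); q,r2=face(y/1e3,h/1e3,.0015); print(a,*inc(p,r,q,r2))
E
python3 fs.py 133,30 133,4
```

```text
t 6.33 wheel y 133.0 up 4.0 h 33.4 mm force up/y/n [-3.2 -0.5 -3.1] tilt err [-0.      0.0043  0.0008]
133,30 [-0.      0.0043  0.0008] [ 0.22 -0.    0.34]
133,4 [-0.      0.0043  0.0008] [ 0.23 -0.    2.94]
```

Now down onto the end block in small steps, watching the force.

Request:
servo_tool(increments="0 0.004 0 0.2 0 1.5 2;0 0.004 0 0.2 0 2.5 2;0 0.004 0 0.2 0 2.9 2;0 0.004 0 0.2 0 2.9 2;0 0.004 0 0.2 0 2.9 2")

```text
time: 6.75
eef_pos: [0.5703, 0.1342, 0.1394]
tcp_rot: [-0.033, 0.965, 0.009, 0.26]
contact_force: [1.1, 0.6, -3.4]
opening: 0.292
```

```bash
python3 fs.py 133,0
```

```text
t 6.75 wheel y 132.2 up 3.0 h 5.3 mm force up/y/n [-0.8  0.5 -3.5] tilt err [-0.0008  0.0025 -0.0002]
133,0 [-0.0008  0.0025 -0.0002] [0.13 0.08 0.53]
```

Request:
servo_tool(increments="0 0.002 0 0.1 0 0.3 2;0 0.002 0 0.1 0 0.45 2;0 0.002 0 0.1 0 0.6 2;0 0.002 0 0.1 0 0.6 2")

```text
time: 7.08
eef_pos: [0.5722, 0.1342, 0.1341]
tcp_rot: [-0.033, 0.966, 0.008, 0.258]
contact_force: [-8.3, -1.5, 6.4]
opening: 0.293
```

```bash
python3 fs.py
```

```text
t 7.08 wheel y 132.0 up 1.7 h -0.2 mm force up/y/n [-4.  -0.9  9.8] tilt err [-0.0009 -0.0014 -0.0002]
```

Request:
servo_tool(increments="0 0 0 0 0 0.1 2;0 0 0 0 0 0.2 2;0 0 0 0 0 0.2 2")

```text
time: 7.33
eef_pos: [0.5727, 0.1345, 0.1341]
tcp_rot: [-0.033, 0.966, 0.008, 0.257]
contact_force: [-23.5, -1.4, 21.7]
opening: 0.292
```

```bash
python3 fs.py
```

```text
t 7.33 wheel y 132.3 up 2.0 h -0.5 mm force up/y/n [-9.5  0.3 30.6] tilt err [-0.0007 -0.003   0.0005]
```

Request:
servo_tool(increments="0 0 0 0 -0.5 0 2;0 0 0 0 -1 0 2;0 0 0 0 -1.5 0 2;0 0 0 0 -2 0 2;0 0 0 0 -2.5 0 2;0 0 0 0 -3.2 0 2;0 0 0 0 -4 0 2;0 0 0 0 -4.8 0 2;0 0 0 0 -5.6 0 2;0 0 0 0 -6.4 0 2")

```text
time: 8.17
eef_pos: [0.5775, 0.0709, 0.1342]
tcp_rot: [-0.034, 0.965, 0.009, 0.258]
contact_force: [-19.6, 1.4, 19.1]
opening: 0.296
```

```bash
python3 fs.py
```

```text
t 8.17 wheel y 68.7 up 2.5 h -0.7 mm force up/y/n [-7.3  2.7 26.3] tilt err [ 0.0009 -0.001   0.0011]
```

Force is holding at about 26–30 N and the height is flush, so I'll keep rolling.

Request:
servo_tool(increments="0 0 0 0.02 -0.9 0 2;0 0 0 0.03 -1.8 0 2;0 0 0 0.04 -2.7 0 2;0 0 0 0.05 -3.6 0 2;0 0 0 0.05 -4.5 0.02 2;0 0 0 0.05 -5.4 0.02 2;0 0 0 0.05 -6.3 0.02 2;0 0 0 0.05 -7.2 0.03 2;0 0 0 0.05 -8.1 0.03 2;0 0 0 0.05 -9 0.03 2")

```text
time: 9.0
eef_pos: [0.584, -0.0196, 0.1344]
tcp_rot: [-0.034, 0.965, 0.009, 0.259]
contact_force: [-19.0, 0.8, 18.4]
opening: 0.295
```

```bash
python3 fs.py
```

```text
t 9.0 wheel y -22.1 up 3.1 h -0.6 mm force up/y/n [-7.2  2.1 25.4] tilt err [0.0002 0.0011 0.0023]
```

Request:
servo_tool(increments="0 0 0 0.04 -0.9 0 2;0 0 0 0.06 -1.8 0 2;0 0 0 0.08 -2.7 0 2;0 0 0 0.1 -3.6 0.02 2;0 0 0 0.1 -4.5 0.03 2;0 0 0 0.1 -5.4 0.04 2;0 0 0 0.1 -6.3 0.05 2;0 0 0 0.1 -7.2 0.05 2;0 0 0 0.1 -8.1 0.05 2;0 0 0 0.1 -8.6 0.05 2")

```text
time: 9.83
eef_pos: [0.5901, -0.1073, 0.1344]
tcp_rot: [-0.034, 0.965, 0.007, 0.261]
contact_force: [-16.9, 0.2, 17.4]
opening: 0.295
```

```bash
python3 fs.py
```

```text
t 9.83 wheel y -110.3 up 3.4 h -0.6 mm force up/y/n [-5.9  1.4 23.4] tilt err [-0.0036  0.0038  0.0025]
```

Request:
servo_tool(increments="0 0 0 0.02 -0.7 0.02 2;0 0 0 0.04 -1.4 0.05 2;0 0 0 0.05 -2.1 0.1 2;0 0 0 0.05 -2.1 0.1 2;0 0 0 0.08 -1.3 0.1 2;0 0 0 0.1 -0.4 0.1 2;0 0 0 0.1 0.5 0.1 2;0 0 0 0.1 1.4 0.1 2;0 0 0 0.1 2.3 0.1 2;0 0 0 0.1 3.2 0.1 2")

```text
time: 10.67
eef_pos: [0.5882, -0.0759, 0.1344]
tcp_rot: [-0.034, 0.964, 0.005, 0.262]
contact_force: [-24.1, -5.0, 24.7]
opening: 0.294
```

```bash
python3 fs.py
```

```text
t 10.67 wheel y -79.2 up 3.8 h -0.8 mm force up/y/n [-8.8 -3.3 33.6] tilt err [-0.0069  0.0064  0.0036]
```

Request:
servo_tool(increments="0 0 0 0.02 0.9 0 2;0 0 0 0.04 1.8 0 2;0 0 0 0.06 2.7 0 2;0 0 0 0.06 3.6 0 2;0 0 0 0.06 4.5 0 2;0 0 0 0.06 5.4 0 2;0 0 0 0.06 6.3 0 2;0 0 0 0.06 7.2 0 2;0 0 0 0.06 8.1 0 2;0 0 0 0.06 9 0 2")

```text
time: 11.5
eef_pos: [0.5819, 0.0152, 0.1343]
tcp_rot: [-0.034, 0.964, 0.007, 0.262]
contact_force: [-24.6, -5.2, 27.3]
opening: 0.294
```

```bash
python3 fs.py
```

```text
t 11.5 wheel y 12.3 up 3.7 h -0.8 mm force up/y/n [-7.9 -3.5 36. ] tilt err [-0.0041  0.0067  0.0029]
```

Request:
servo_tool(increments="0 0 0 0.02 0.9 0 2;0 0 0 0.04 1.8 0 2;0 0 0 0.06 2.7 0 2;0 0 0 0.06 3.6 0 2;0 0 0 0.06 4.5 0 2;0 0 0 0.06 5.4 0 2;0 0 0 0.06 6.3 0 2;0 0 0 0.06 7.2 0 2;0 0 0 0.06 8.1 0 2;0 0 0 0.06 9 0 2")

```text
time: 12.33
eef_pos: [0.5754, 0.1061, 0.1342]
tcp_rot: [-0.033, 0.964, 0.008, 0.262]
contact_force: [-22.2, -5.3, 25.5]
opening: 0.296
```

Request:
servo_tool(increments="0 0 0 0 0.8 0 2;0 0 0 0 1.6 0 2;0 0 0 0 2.4 0 2;0 0 0 0 2.8 0 2;0 0 0 0 2.9 0 2;0 0 0 0 2.9 -1 2;0 0 0 0 2.9 -3 2;0 0 0 0 2.9 -6 2;0 0 0 0 2.9 -10 2;0 0 0 0 2.9 -14 2")

```text
time: 13.17
eef_pos: [0.4996, 0.1301, 0.2488]
tcp_rot: [-0.033, 0.966, 0.008, 0.257]
contact_force: [0.9, -0.4, -3.3]
opening: 0.296
```

```bash
python3 fs.py; python3 - <<'E'
from look import *
shot("wrist","wrist3")
p,d,K,T=load("wrist3"); P=cloud(d,K,T); H=hsv(p)
v,u=np.mgrid[0:420,0:560]
reg=(v>100)&(v<260)&(u<330)&(d>0)
wh=reg&(H[...,1]<60)&(H[...,2]>130); bl=reg&(H[...,0]>100)&(H[...,0]<125)&(H[...,1]>110)&(H[...,2]>40)
A=R.from_euler('z',YAW).as_matrix(); n=A@[-.5,0,.866025]; up=A@[.866025,0,.5]; yy=A[:,1]
q=P-(O+[0,0,.065]); y=q@yy*1e3; h=q@n*1e3; U=q@up*1e3
for i in range(6):
    c=-100+40*i; m=wh&(abs(y-c)<16)&(abs(U)<20)&(abs(h)<12); print(i+1,m.sum(),np.round(np.median(h[m]),2),np.round(np.median(h[m&(U<-5)]),2),np.round(np.median(h[m&(U>5)]),2))
for c in (-133,133):
    m=bl&(abs(y-c)<10)&(abs(h)<12); print("end",c,m.sum(),np.round(np.median(h[m]),2))
E
```

```text
t 13.17 wheel y 132.9 up -4.1 h 135.5 mm force up/y/n [-0.9 -0.5 -3.3] tilt err [-0.001  -0.0034 -0.0007]
1 1081 0.16 0.14 0.17
2 1086 0.17 0.21 0.13
3 1073 0.2 0.26 0.16
4 1082 0.19 0.18 0.21
5 976 0.22 0.26 0.21
6 629 0.26 0.26 nan
end -133 936 0.24
end 133 522 0.3
  return _methods._mean(a, axis=axis, dtype=dtype,
  ret = ret.dtype.type(ret / rcount)
```

View pics/wrist3.png

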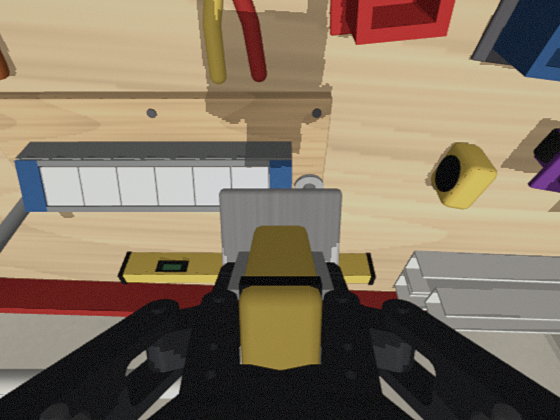

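The wrist view shows all six covers level with the end blocks: they read 0.16–0.26 mm against the blocks' 0.24–0.30 mm. The roller hasn't shifted in the grip. Back to the stand.

```bash
python3 - <<'E'
from g import *
s,p,r=cur(); print(s['time'],p)
print(*inc(p,r,(.4454,.3615,.27),down(np.pi-.061)))
E
```

```text
13.2167 [0.50111423 0.13088737 0.25960663]
[0.0342 0.5356 0.1266] [ 2.88 23.39 -2.94]
```

Request:
servo_tool(increments="0.034 0.536 0.127 2.9 23.4 -2.9 2;0.034 0.536 0.127 2.9 23.4 -2.9 2;0.034 0.536 0.127 2.9 23.4 -2.9 2;0.034 0.536 0.127 2.9 23.4 -2.9 2;0.034 0.536 0.127 2.9 23.4 -2.9 2;0.034 0.536 0.127 2.9 23.4 -2.9 2;0.034 0.536 0.127 2.9 23.4 -2.9 2;0.034 0.536 0.127 2.9 23.4 -2.9 2;0.034 0.536 0.127 2.9 23.4 -2.9 2;0.034 0.536 0.127 2.9 23.4 -2.9 2")

```text
time: 14.05
eef_pos: [0.4461, 0.3602, 0.2591]
tcp_rot: [0.032, 0.999, -0.001, -0.007]
contact_force: [1.0, -0.2, -3.7]
opening: 0.293
```

```bash
python3 - <<'E'
from look import *
s,p,r=cur(); print(s['time'],p,r.as_matrix().round(4).tolist())
print(*inc(p,r,(.4454,.3615,.27),down(np.pi-.061)))
p,d,K,T=shot("wrist","wrist4"); shot("top","top4")
C=cloud(d,K,T); X,Y,Z=C[...,0],C[...,1],C[...,2]
m=(X>.37)&(X<.53)&(Y>.29)&(Y<.43)&(d>0)
a=m&(Z>.058)&(Z<.071)
for c,st,ce in comps(a,60):
    q=C[c]; print(st,len(q),cv2.minAreaRect((q[:,:2]*1000).astype(np.float32)),np.median(q[:,2]))
E
```

```text
14.05 [0.44605899 0.36021934 0.25913731] [[-0.9979, 0.0634, -0.0136], [0.0634, 0.998, -0.0008], [0.0135, -0.0017, -0.9999]]
[-0.0016 -0.0135 -0.0024] [ 0.09  0.12 -1.09]
[ 247  152   67   36 1272] 1272 ((428.7375183105469, 361.6473693847656), (65.90310668945312, 35.551090240478516), 86.61054992675781) 0.06608879705078341
```

View pics/wrist4.png

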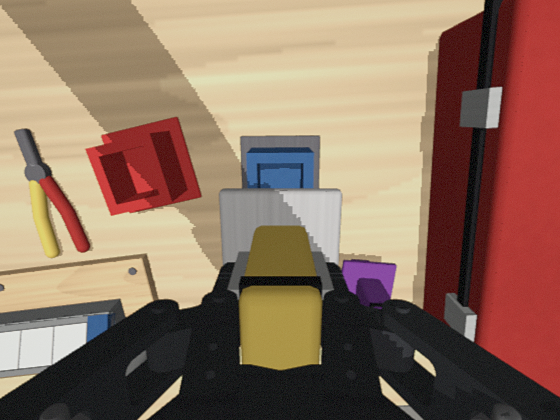

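The stand's rim is visible at (280,160) and gives a centre of about (0.446, 0.3606). Before inserting, I'll check how the plate sits in the hand.

```bash
python3 - <<'E'
from look import *
s,tp,r=cur(); print(tp)
for nm in ["wrist4"]:
    p,d,K,T=load(nm); C=cloud(d,K,T)
    q=r.inv().apply((C-tp).reshape(-1,3)).reshape(C.shape)
    v,u=np.mgrid[0:420,0:560]
    m=(v>195)&(v<225)&(u>228)&(u<333); a=q[m]
    a=a[abs(a[:,2]-np.median(a[:,2]))<.006]
    k=np.linalg.lstsq(np.c_[a[:,:2],np.ones(len(a))],a[:,2],rcond=None)[0]; print("plate z=ax+by+c",k.round(4),"y rng",np.percentile(a[:,1],[0,100]),a[:,2].mean())
    m=(v>180)&(v<262)&(u>210)&(u<350)&(abs(q[...,2]-a[:,2].mean())<.006); b=q[m]
    print("plate rect tool",cv2.minAreaRect((b[:,:2]*1000).astype(np.float32)))
print(*inc(tp,r,(.446,.361,.15),down(np.pi-.061)))
E
```

```text
[0.44613768 0.36004161 0.25931246]
plate z=ax+by+c [-0.0077 -0.0008  0.0242] y rng [-0.02448555  0.0263033 ] 0.02404480151609374
plate rect tool ((16.07459259033203, 1.064382553100586), (60.20512008666992, 37.97566223144531), 89.95914459228516)
[-0.0014 -0.0136 -0.0031] [-0.13  0.11 10.93]
```

Request:
servo_tool(increments="-0.001 -0.013 -0.003 -0.1 0.03 3 2;-0.001 -0.013 -0.003 -0.1 0.03 6 2;-0.001 -0.013 -0.003 -0.1 0.03 8.5 2;-0.001 -0.013 -0.003 -0.1 0.03 9.7 2;-0.001 -0.013 -0.003 -0.1 0.03 9.7 2;-0.001 -0.013 -0.003 -0.1 0.03 9.7 2")

```text
time: 14.65
eef_pos: [0.4458, 0.3609, 0.1625]
tcp_rot: [0.03, 1.0, -0.0, -0.001]
contact_force: [0.1, 0.6, -2.7]
opening: 0.295
```

```bash
python3 - <<'E'
from g import *
s,p,r=cur(); print(s['time'],p,r.as_matrix()[:,2])
print(*inc(p,r,(.446,.3603,.1),down(np.pi-.061)))
E
```

```text
14.65 [0.445796   0.36085375 0.16246669] [-1.24643402e-03 -5.03061033e-04 -9.99999097e-01]
[-0.0006 -0.0012  0.0007] [-0.03 -0.05  6.25]
```

Request:
servo_tool(increments="0 0 0 0 -0.05 1.2 2;0 0 0 0 -0.05 2.4 2;0 0 0 0 -0.05 3.6 2;0 0 0 0 -0.05 4.6 2;0 0 0 0 -0.05 5.4 2;0 0 0 0 -0.05 6 2;0 0 0 0 -0.05 6.2 2;0 0 0 0 -0.05 6.2 2")

```text
time: 15.32
eef_pos: [0.445, 0.3606, 0.0993]
tcp_rot: [0.03, 1.0, -0.001, -0.001]
contact_force: [-0.5, -0.1, -2.6]
opening: 0.292
```

```bash
python3 - <<'E'
from g import *
s,p,r=cur(); print(s['time'],p,s['contact_force'])
print(*inc(p,r,(.446,.3603,.098),down(np.pi-.061)))
E
```

```text
15.3167 [0.44495478 0.36061112 0.0993305 ] [-0.49441728 -0.05335753 -2.5747167 ]
[-0.0013 -0.0024  0.0017] [-0.11 -0.02  0.13]
```

Weight is still on the hand, so I'll go 2 mm lower to seat it and then open.

Request:
servo_tool(increments="0 0 0 -0.05 0 0.1 2;0 0 0 -0.05 0 0.2 2;0 0 0 -0.05 0 0.2 2")

```text
time: 15.57
eef_pos: [0.4462, 0.3609, 0.0987]
tcp_rot: [0.03, 1.0, 0.0, -0.0]
contact_force: [0.5, -0.0, -4.4]
opening: 0.289
```

Request:
servo_tool(increments="0 0 0 0 0 0 4;0 0 0 0 0 0 6;0 0 0 0 0 0 8.5;0 0 0 0 0 0 8.5;0 0 0 0 0 0 8.5;0 0 0 0 0 0 8.5;0 0 0 0 0 0 8.5;0 0 0 0 0 0 8.5")

```text
time: 16.23
eef_pos: [0.4458, 0.3607, 0.0983]
tcp_rot: [0.03, 1.0, -0.0, -0.001]
contact_force: [0.3, 0.3, -0.1]
opening: 0.995
```

Request:
servo_tool(increments="0 0 0 0 0 -1 8.5;0 0 0 0 0 -3 8.5;0 0 0 0 0 -6 8.5;0 0 0 0 0 -10 8.5;0 0 0 0 0 -14 8.5;0 0 0 0 0 -17 8.5;0 0 0 0 0 -18 8.5;0 0 0 0 0 -18 8.5;0 0 0 0 0 -18 8.5")

```text
time: 16.98
eef_pos: [0.4458, 0.3607, 0.278]
tcp_rot: [0.03, 1.0, -0.0, -0.001]
contact_force: [-0.4, -0.2, -1.2]
opening: 0.997
```

```bash
python3 - <<'E'
from look import *
s,p,r=cur(); print(s['time'],p)
p,d,K,T=shot("wrist","wrist5"); shot("scene","scene5")
C=cloud(d,K,T); X,Y,Z=C[...,0],C[...,1],C[...,2]
m=(X>.37)&(X<.53)&(Y>.29)&(Y<.43)&(d>0)
for n,a,b in [("plate",.068,.078),("handtop",.134,.146)]:
    a=m&(Z>a)&(Z<b)
    for c,st,ce in comps(a,100):
        q=C[c]; print(n,len(q),cv2.minAreaRect((q[:,:2]*1000).astype(np.float32)),np.percentile(q[:,2],[5,50,95]))
p,d,K,T=load("scene5"); P=cloud(d,K,T); H=hsv(p)
wh=(H[...,1]<60)&(H[...,2]>150)
F,rr=face(0,0,0,L=0); M=rr.as_matrix(); q=P-F; y=q@M[:,1]*1e3;h=-q@M[:,2]*1e3;U=-q@M[:,0]*1e3
for i in range(6):
    m=wh&(abs(y+100-40*i)<16)&(abs(U)<18)&(abs(h)<12)
    print(i+1,m.sum(),np.median(h[m]).round(2))
bl=(H[...,0]>100)&(H[...,0]<125)&(H[...,1]>110)
m=bl&(abs(abs(y)-133)<10)&(abs(U)<22)&(abs(h)<12); print("ends",m.sum(),np.median(h[m]).round(2))
E
```

```text
16.9833 [0.44580266 0.36066513 0.27798847]
plate 2376 ((446.33642578125, 362.009033203125), (59.97727584838867, 69.823486328125), 86.55644989013672) [0.07260085 0.07410515 0.07536815]
handtop 1353 ((445.9876708984375, 361.9253234863281), (26.083036422729492, 37.781620025634766), 86.9330062866211) [0.13720792 0.14079756 0.14207357]
1 69 0.4
2 63 0.67
3 62 0.86
4 58 0.55
5 55 0.59
6 58 0.48
ends 58 0.42
```

View pics/wrist5.png

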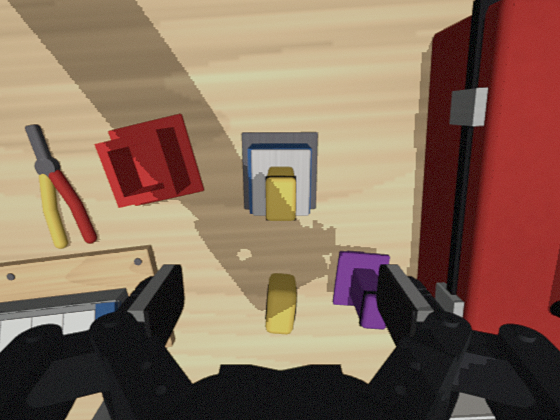

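View pics/scene5.png

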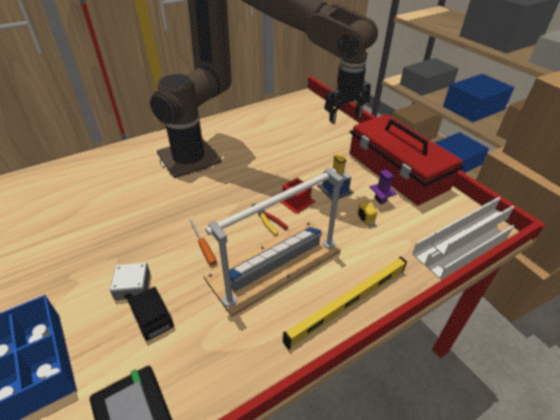

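The wrist view shows the roller upright in its blue stand at (280,185), with plate and handle at the same heights as at the start. The scene view shows the other things where they were and the arm clear of everything. I'm handing the job in.

```bash
python3 -c "
from plant import ctrl
print(ctrl.sign_off())"
```

```text
the job is handed in; nothing more can be done
None
```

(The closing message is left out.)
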